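# Unlock the tip box and hold the lock open

### The arm

A 7-joint arm with a two-finger parallel gripper is mounted at the origin on a cart in front of the work surface, level with it; the furniture and walls round the work are solid. World frame = base frame: x ahead of the robot, y to its left, z up, the work surface at z = 0. Lengths are in mm, angles in degrees, forces in N, time in s.
With the tool pointing down it reaches from about 425 to 875 mm from the base axis. Payload 4.7 kg.
Tool frame: the origin (TCP) lies between the finger pads; the fingertips stand 8 mm ahead of it and the grasp point (between the pads) lies 11 mm behind it; z points along the fingers, y is the line along which they close (so a half turn about z gives the same grasp; the last joint's range is limited). The gripper opens to 87 mm and grips with 3 to 60 N. Pads are 19 mm wide; open, the fingers measure 117 mm over their backs; the gripper's body (75 mm by 190 mm) begins 51 mm behind the grasp point.
Start: joints at [-66.056, 18.392, -4.016, 83.108, 1.295, 78.541, -3.26], TCP at [255.423, 597.732, 230.587] pointing down, gripper open.
Joint ranges: [-163.93, 163.93], [-17.29, 119.83], [-79.2, 71.16], [3.27, 140.29], [-89.18, 269.18], [5.43, 117.66], [-154.24, 154.24]. Speed limits (degrees/s): [147.25, 147.25, 180, 180, 180, 180, 180].

### API

Orientations are given as [roll, pitch, yaw] about the fixed x, y, z axes, in that order (R = Rz(yaw) Ry(pitch) Rx(roll)).
In Python, from station import get_state, snapshot, get_calibration, finish_job gives the robot as it stands.
- The arm moves only by the tool send_rows, never from a script. Its argument "series" is a list of rows, each a list of 7 numbers: the opening, from -1 (shut) to 1 (fully open), then the shift along the tool's x, y, z in mm, then the turn, a rotation vector about the tool's x, y, z in rad. In form: [[jaw, x, y, z, wx, wy, wz], ...]. A call has 1 to 12 rows; each row is the pose to reach, as a shift and turn from the pose commanded when the call began, along the tool's axes at that moment; what a row does not reach only later rows make up. A row lasts 1/8 s, in which the tool goes at most 62.5 mm and 10.7 degrees, less where a joint would pass 70% of its speed; a pose out of reach is approached as far as the arm can. A call with a gripper value outside its range is refused whole. The fingers move at their own pace and stop on an object; "squeeze" is the grip in N (left out, the last holds). Time passes only in rows, so rows that repeat a pose let the fingers close. It gives the time, the measured TCP pose, the force, the opening and the grip force at its end, in the units of the state.
- get_state(): the state, without advancing time (a new reading comes with each control period).
- snapshot(name): name is "scene" or "top" or "wrist"; returns the picture (420x560x3 uint8, red, green, blue); there is no depth.
- get_calibration(name): a dict with "K" (3x3 intrinsics, pixels), "pose" (4x4, takes a point from camera to world coordinates); the wrist camera has in their place "mount" (4x4, takes a point from camera to tool coordinates, whose origin is the TCP and whose axes are the flange's). Camera axes: x right, y down, z forward; pixel columns grow to the right and rows downward; lengths in mm; the calibration is good to about 2 mm. A picture is of the moment at which its call begins: read the wrist's pose just before it. get_calibration takes no time and is no camera call.
- finish_job(): hands the job in; it is judged then, once.
The state is a dict: "time": time; "joints": joint angles; "qvel": joint speeds; "joint_efforts": joint torques, N m; "ee_pos": TCP position; "orientation": TCP orientation; "contact_force": force on the tool from outside, world axes, zero at the start; "wrist_torque": the same for the moment, N m; "finger_gap": finger opening in mm; "grip_force": force on a finger pad.
Only numpy, scipy, OpenCV 4.12 (cv2) and the standard library are available. Lean on these libraries where they do the work, as an engineer would, in place of code of your own. Each camera call takes 0.05 s, during which the arm holds its last target. There are 200 camera calls.

### The job

The spring lock of the cafe's tip box must be held open so that a colleague can empty it: take the key with the oblong bow (not the one with the round bow) out of the wooden key stand, push it fully home in the keyhole in the box's lid, past its sticky pins (a little wiggling helps), and only then turn it a quarter turn clockwise (seen from above). Finish while still gripping the key and holding it turned, since the lock springs back by itself; leave the other key in the stand and the other things where they are.

Things in the scene. Friction and masses are not known exactly. Their poses are not given: they have to be found in the camera images.
- box_key_bow (a point): centre of the bow (grip plate) of the key to use: steel, 78 mm long, 50 g, upright in the stand. Bow: oblong, 30 mm wide (key's y), 8 mm thick (x; grip across this), 36 mm tall; this point is at its mid height. The blade's tip is 60 mm below. Works either way round (half turn about z). Lift it straight up by 38 mm to leave the stand; the hole leaves it 0.15 rad of yaw play
- box_key_collar (a point): centre of the underside of that key's round collar (24 mm across, 3 mm thick), 27 mm below the bow's centre (a round shank, 11 mm across, joins them); lies on the lock plate when fully home. Below it a round neck (6 mm across, 11 mm long), then the blade (14 mm wide along y, 5 mm thick along x, 22 mm long, rounded tip)
- spare_key_bow (a point): centre of the bow of the other key, told apart by its round disc bow (36 mm across, 8 mm thick); it stands in the other hole of the stand and stays there
- key_stand: fixed wooden block 56 mm (x) by 128 mm (y) by 44 mm tall, origin at the centre of its underside; two blade holes, 32 mm to either side of the centre along its y; either key may be in either hole, their collars resting on the block's top
- tip_box: fixed grey steel box, 114 mm (x) by 164 mm (y), lid top 76 mm above the surface, origin at the centre of its underside; a bright square lock plate in the middle of the lid; a brass surface bolt runs from it along +y to a steel keeper (86 mm tall in all) at the lid's edge; dark coin slot on the -y side
- keyhole (a point): centre of the keyhole's mouth in the lock plate's top (48 mm square, 84 mm above the surface); axes as tip box. Upright slot, 16 mm along y, 7 mm along x, chamfered 2.5 mm; the blade enters with its width along y, 33 mm deep, till the collar lies on the plate. From about 15 mm deep two pairs of sprung pins resist (push 5 to 15 N). Short of home the key binds and must not be turned
- lock (a joint): turn of the lock cylinder, rad: 0 = locked (rest), 1.57 = a quarter turn clockwise seen from above (end stop), which draws the bolt back 13 mm. A spring (0.015 N m at rest, 0.095 N m at the stop) turns it back when the key is let go. The key has about 0.15 rad of play in it, so the hand must turn somewhat more than the lock
- shaker: bystander: small shaker, 44 mm across, 90 mm tall, loose, origin under its centre
- tub_berries: bystander: clear plastic tub, 69 mm wide, 75 mm tall, loose, origin under its centre
- milk_jug: bystander: steel milk jug, 101 x 69 x 92 mm, loose, origin under its centre

How it is judged (in metres and radians):
On the way, in this order (a step that is already met when the one before it is completed fails the run):
1. the key is fully home in the keyhole, not yet turned (z of box_key_collar in the frame of keyhole below 0.004 m and horizontal distance between box_key_collar and keyhole below 0.004 m and value of joint lock below 0.6 rad), for 0.1 s.
2. the lock is turned a quarter with the gripped key (value of joint lock above 1.4 rad and contact force between the fingers and box_key above 1 N and z of box_key_collar in the frame of keyhole below 0.004 m), for 0.5 s.
At the end, for the whole second after the job is handed in: The gripper grips the oblong-bowed key, standing in the keyhole (collar within 4 mm of the plate and of the hole's centre, tilt under 0.2 rad), the lock held beyond 1.4 of 1.57 rad; the other key is within 20 mm of its start (all of step 2 and horizontal distance between box_key_collar and keyhole below 0.004 m and angle between box_key_collar's own z axis and vertical below 0.2 rad and distance of spare_key_bow from where it was at the start of the episode below 0.02 m); the arm keeps its last pose, push and grip.
It fails at once if the other key is pulled out or displaced by more than 20 mm (distance of spare_key_bow from where it was at the start of the episode above 0.02 m).
It fails at once if a bystander is pushed more than 40 mm (distance of any of shaker, tub_berries, milk_jug from where it was at the start of the episode above 0.04 m).
It fails at once if the key is forced round while it is not home (z of box_key_collar in the frame of keyhole above 0.006 m and value of joint lock above 0.7 rad).
It also fails if it takes over 51 s, if anything falls off the work surface, if the arm or the gripper's body presses on something with over 40 N, if the wrist force passes 120 N, or if a joint passes its speed limit or range.

## Working session

There is one attempt and no reset: what is moved stays moved. The work goes in short steps, Python scripts to look and compute and a tool call to move; the robot and the scene stay as the last step left them, time stands still between calls to the robot, and variables do not carry over. Pictures are saved under pics/ and viewed, at most 10 in all, crops included, and the job is handed in when it is done.

Besides the shell and the picture viewer there is one more tool, called by a JSON object that holds its "method" and its "body". send_rows: Moves the arm, as the interface text tells. Its arguments: {"type":"object","properties":{"series":{"type":"array","items":{"type":"array","items":{"type":"number"}}},"squeeze":{"type":"number"}},"required":["series"]}

```bash
mkdir -p pics; python3 - <<'E'
from station import *
import cv2,numpy as np
np.set_printoptions(precision=4,suppress=True)
s=get_state();print(s)
for n in("scene","top"):
    im=snapshot(n);cv2.imwrite(f"pics/{n}0.png",im[:,:,::-1]);c=get_calibration(n);print(n,c)
print(get_calibration("wrist"))
E
```

```text
{'time': 0.0, 'joints': array([-66.0551,  18.4402,  -4.0161,  83.1742,   1.2945,  78.5396,
        -3.2602]), 'qvel': array([-0.0285, -0.091 ,  0.1203, -0.0251, -0.0303,  0.1345, -0.0458]), 'joint_efforts': array([  0.    , -49.1281,  -0.4039, -31.2528,  -0.064 ,   0.0435,
         0.0001]), 'ee_pos': array([255.2352, 597.2187, 229.4545]), 'orientation': array([-179.8912,    0.0049,  156.8651]), 'contact_force': array([ 0.7831, -0.9533, -0.6253]), 'wrist_torque': array([-0.0373, -0.0563,  0.0116]), 'grip_force': 0.0, 'finger_gap': 87.12180207971723}
scene {'K': array([[492.1453,   0.    , 283.0895],
       [  0.    , 492.1453, 211.835 ],
       [  0.    ,   0.    ,   1.    ]]), 'pose': array([[   0.7999,   -0.4806,    0.3594,  140.3078],
       [  -0.6   ,   -0.6323,    0.49  , -513.193 ],
       [  -0.0082,   -0.6076,   -0.7942, 1065.3363],
       [   0.    ,    0.    ,    0.    ,    1.    ]])}
top {'K': array([[540.5351,   0.    , 277.9592],
       [  0.    , 540.5351, 216.5154],
       [  0.    ,   0.    ,   1.    ]]), 'pose': array([[   0.0085,   -0.9934,    0.1148,  412.585 ],
       [  -0.9999,   -0.0091,   -0.0046,  100.0501],
       [   0.0056,   -0.1147,   -0.9934, 1527.0604],
       [   0.    ,    0.    ,    0.    ,    1.    ]])}
{'K': array([[362.5219,   0.    , 281.8677],
       [  0.    , 362.5219, 208.8046],
       [  0.    ,   0.    ,   1.    ]]), 'mount': array([[   0.0003,   -0.9524,   -0.3049,   83.8119],
       [   1.    ,    0.0003,    0.0002,    0.5405],
       [  -0.0001,   -0.3049,    0.9524, -155.0575],
       [   0.    ,    0.    ,    0.    ,    1.    ]])}
```

View pics/scene0.png

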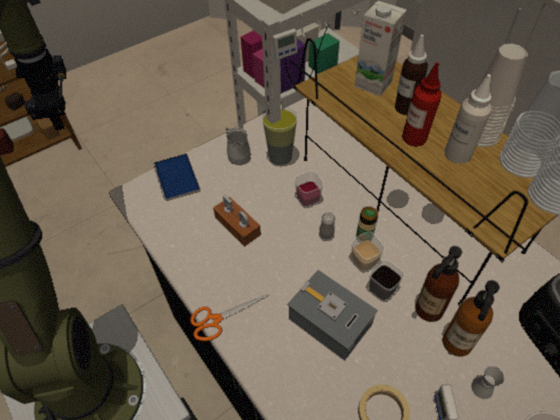

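View pics/top0.png

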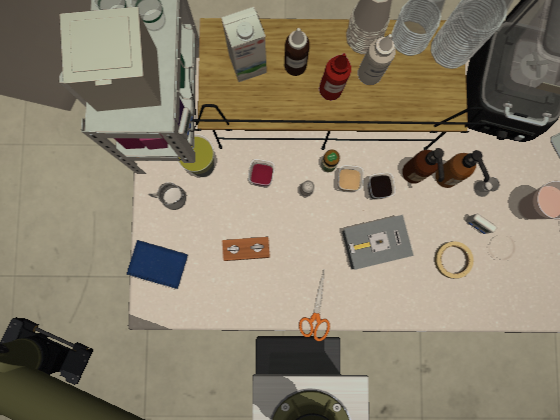

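The scene view shows the stand at about (237,220) with two keys and the box at about (332,310). In the top view the stand is at (246,248) and the box at (377,242), with the lock plate at about (379,241).

```bash
cat > h.py <<'E'
from station import *
import cv2,numpy as np
from scipy.spatial.transform import Rotation as R
np.set_printoptions(precision=3,suppress=True)
def ray(n,uv,T=None):
    c=get_calibration(n);T=c["pose"] if T is None else T
    d=T[:3,:3]@np.linalg.solve(c["K"],[uv[0],uv[1],1.]);return T[:3,3],d
def onz(n,uv,z,T=None):
    o,d=ray(n,uv,T);return o+d*(z-o[2])/d[2]
def wpose(s):
    T=np.eye(4);T[:3,:3]=R.from_euler("xyz",s["orientation"],degrees=True).as_matrix();T[:3,3]=s["ee_pos"]
    return T
def wcam(s): return wpose(s)@get_calibration("wrist")["mount"]
E
python3 - <<'E'
from h import *
t=cv2.imread("pics/top0.png");s=cv2.imread("pics/scene0.png")
f=lambda im,x,y,w,h,k:cv2.resize(im[y:y+h,x:x+w],None,fx=k,fy=k,interpolation=cv2.INTER_CUBIC)
a=f(t,215,225,66,50,6);b=f(t,335,205,66+20,75,4);c=f(s,205,185,66,66,6)
H=400;out=np.zeros((600,800,3),np.uint8)
out[:300,:396]=a;out[300:600,:344]=b;out[:396,400:796]=c
cv2.imwrite("pics/crop.png",out)
for uv in[(232,248),(260,248)]:print(onz("top",uv,80))
print(onz("top",(246,248),44),onz("top",(379,241),84))
E
```

```text
[493.85  215.631  80.   ]
[494.508 140.729  80.   ]
[496.209 180.129  44.   ] [ 515.81  -177.566   84.   ]
```

View pics/crop.png

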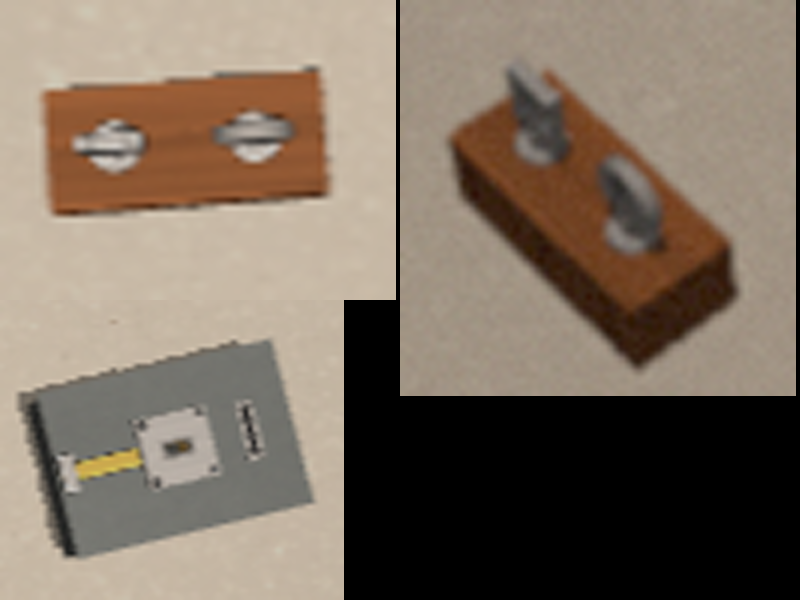

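The crops show the rectangular (oblong) bow on the stand's +y side, at top px (233,249). The round bow is on the -y side, at (257,247). The keyhole is at (379.5,241.5), and the box yaw is about 13°. I'll move above the key.

{"method": "send_rows", "body": {"series": [[1,-37,-26,4,0,0,0.117],[1,-92,-65,10,0,0,0.29],[1,-148,-104,16,0,0,0.47],[1,-204,-143,22,0,0,0.64],[1,-260,-182,28,0,0,0.82],[1,-315,-221,34,0,0,1.0],[1,-350,-247,40,0,0,1.12],[1,-370,-260,40,0,0,1.169],[1,-370,-260,40,0,0,1.169],[1,-370,-260,40,0,0,1.169],[1,-370,-260,40,0,0,1.169]]}}

```text
time: 1.48
ee_pos: [492.6, 215.3, 190.5]
orientation: [-180.0, -0.0, 90.1]
contact_force: [-0.4, 0.0, -0.1]
finger_gap: 87.1
grip_force: 0.0
```

```bash
python3 - <<'E'
from h import *
import json
s=get_state();im=snapshot("wrist")[:,:,::-1];print(s["time"],s["ee_pos"],s["orientation"],s["joints"])
cv2.imwrite("pics/w1.png",im);np.save("w1.npy",wcam(s))
c=cv2.resize(im[100:320,180:480],None,fx=2.6,fy=2.6,interpolation=cv2.INTER_CUBIC);cv2.imwrite("pics/w1c.png",c)
E
```

```text
1.475 [492.636 215.292 190.511] [-179.979   -0.03    90.1  ] [-43.202   5.99   18.    102.939  -1.988  71.379 -24.559]
```

View pics/w1c.png

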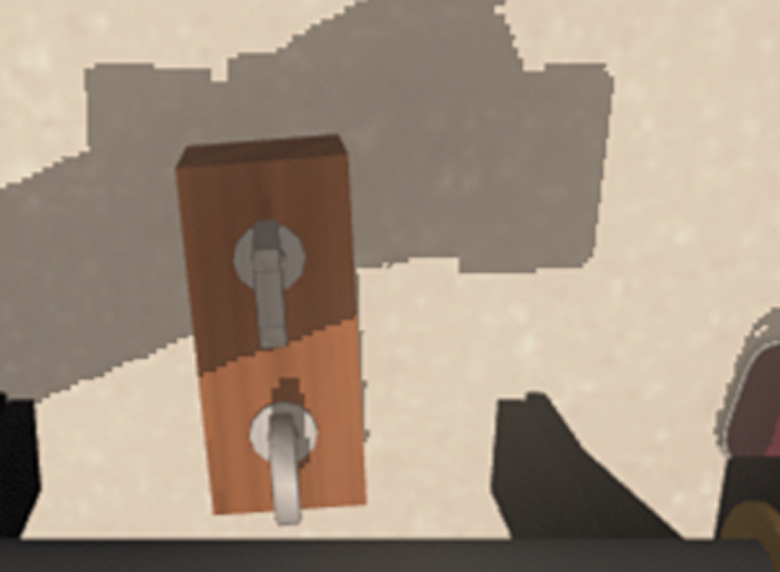

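In the wrist crop, the top (+y) key has the flat rectangular bow, with its top face spanning (254..283,251) to (260..287,346). The bottom key has the round bow. The stand's top corners are at (178,168), (348,153), (366,504) and (214,514).

```bash
python3 - <<'E'
from h import *
T=np.load("w1.npy")
p=lambda u,v,z:onz("wrist",(u/2.6+180,v/2.6+100),z,T)
a=p(268.5,251,89);b=p(273.5,346,89);print(a,b,(a+b)/2,np.linalg.norm(a-b),np.degrees(np.arctan2(-(a-b)[0],(a-b)[1])))
q=[p(*c,44) for c in((178,168),(348,153),(366,504),(214,514))]
print(np.array(q),np.mean(q,0))
d=(q[0]+q[1]-q[2]-q[3])/2;y=np.arctan2(-d[0],d[1]);print(np.linalg.norm(d),np.degrees(y));print(np.mean(q,0)+32*np.array([-np.sin(y),np.cos(y),0]))
E
```

```text
[494.355 227.344  89.   ] [495.908 198.53   89.   ] [495.132 212.937  89.   ] 28.85590282397888 3.086462010764551
[[465.183 242.431  44.   ]
 [520.01  247.427  44.   ]
 [530.252 119.278  44.   ]
 [474.993 115.009  44.   ]] [497.61  181.037  44.   ]
128.17829495870163 4.486471467344063
[495.106 212.938  44.   ]
```

{"method": "send_rows", "body": {"series": [[0,-2,2,30,0,0,-0.056],[0,-2.4,2.5,70,0,0,-0.056],[0,-2.4,2.5,105,0,0,-0.056],[0,-2.4,2.5,123,0,0,-0.056],[0,-2.4,2.5,128,0,0,-0.056],[0,-2.4,2.5,128,0,0,-0.056],[-1,-2.4,2.5,128,0,0,-0.056],[-1,-2.4,2.5,128,0,0,-0.056],[-1,-2.4,2.5,128,0,0,-0.056],[-1,-2.4,2.5,128,0,0,-0.056],[-1,-2.4,2.5,128,0,0,-0.056],[-1,-2.4,2.5,128,0,0,-0.056]], "squeeze": 50}}

```text
time: 3.02
ee_pos: [494.8, 211.0, 62.8]
orientation: [-179.9, 0.0, 93.1]
contact_force: [-3.7, -0.2, 5.1]
finger_gap: 7.4
grip_force: 51.1
```

{"method": "send_rows", "body": {"series": [[-1,0,0,-8,0,0,0],[-1,0,0,-20,0,0,0],[-1,0,0,-40,0,0,0],[-1,0,0,-70,0,0,0],[-1,0,0,-100,0,0,0],[-1,0,0,-120,0,0,0],[-1,0,0,-125,0,0,0],[-1,0,0,-125,0,0,0]]}}

```text
time: 4.03
ee_pos: [496.2, 210.8, 187.8]
orientation: [179.9, -0.0, 93.1]
contact_force: [-0.5, -0.7, -0.6]
finger_gap: 7.6
grip_force: 50.9
```

```bash
python3 - <<'E'
from h import *
K=onz("top",(379.5,241.5),84);print(K)
s=get_state();T=wpose(s);print(s["ee_pos"],s["orientation"],s["contact_force"],s["finger_gap"])
print(T[:3,:3].T@(np.r_[K[:2],190]-s["ee_pos"]))
E
```

```text
[ 514.481 -178.888   84.   ]
[496.248 210.85  187.782] [179.948  -0.022  93.089] [-0.49  -0.662 -0.587] 7.627963483153561
[-390.153   -2.792   -2.371]
```

{"method": "send_rows", "body": {"series": [[-1,-20,0,0,0,0,-0.02],[-1,-60,0,0,0,0,-0.06],[-1,-115,0,0,0,0,-0.1],[-1,-170,0,0,0,0,-0.14],[-1,-225,0,0,0,0,-0.178],[-1,-280,0,0,0,0,-0.178],[-1,-335,0,0,0,0,-0.178],[-1,-385,0,0,0,0,-0.178],[-1,-425,0,0,0,0,-0.178],[-1,-440,0,0,0,0,-0.178],[-1,-440,0,0,0,0,-0.178],[-1,-440,0,0,0,0,-0.178]]}}

```text
time: 5.52
ee_pos: [520.1, -226.2, 187.0]
orientation: [-180.0, -0.1, 103.4]
contact_force: [-0.2, 0.6, -1.0]
finger_gap: 7.5
grip_force: 50.9
```

```bash
python3 - <<'E'
from h import *
s=get_state();im=snapshot("wrist")[:,:,::-1];print(s["time"],s["ee_pos"],s["orientation"],s["joints"])
cv2.imwrite("pics/w2.png",im);np.save("w2.npy",wcam(s));np.save("w2t.npy",wpose(s))
E
```

```text
5.525 [ 520.076 -226.212  187.016] [-179.981   -0.092  103.44 ] [-14.027  11.287  39.567  99.792  -7.61   71.686  40.845]
```

View pics/w2.png

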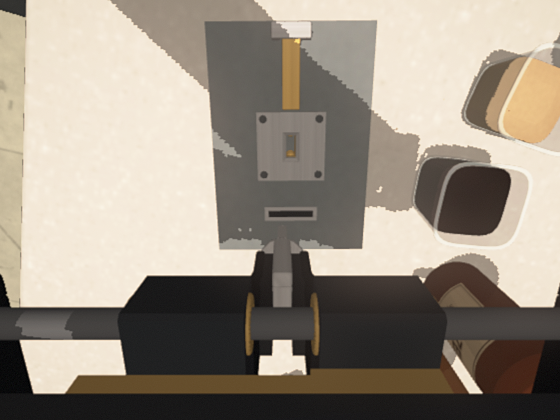

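The keyhole is at about (291,146) and the plate edges line up with the image axes. I'll zoom in on the plate and the held key.

```bash
python3 - <<'E'
from h import *
im=cv2.imread("pics/w2.png")
f=lambda x,y:cv2.resize(im[y:y+100,x:x+100],None,fx=4,fy=4,interpolation=cv2.INTER_CUBIC)
b=cv2.convertScaleAbs(f(235,220),alpha=1.8,beta=20)
cv2.imwrite("pics/w2c.png",np.hstack([f(241,96),b]))
E
```

```text
(no output)
```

View pics/w2c.png

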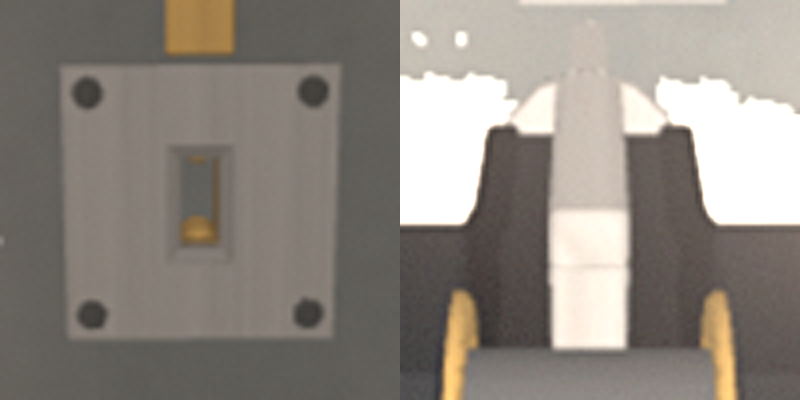

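```bash
python3 - <<'E'
from h import *
T=np.load("w2.npy");W=np.load("w2t.npy");M=get_calibration("wrist")["mount"]
P=lambda u,v,z:onz("wrist",(u/4+241,v/4+96),z,T)
k=P(200.5,203,84);q=np.array([P(*c,84) for c in((61,65),(340,65),(332,338),(69,338))])
print("slot",k,"plate",q.mean(0));d=(q[0]+q[1]-q[2]-q[3])/2;e=(q[1]+q[2]-q[0]-q[3])/2
print(np.degrees(np.arctan2(-d[0],d[1])),np.degrees(np.arctan2(e[1],e[0])),np.linalg.norm(d),np.linalg.norm(e))
t=lambda u,v,z:onz("wrist",(u/4+235,v/4+220),z,M)
print("bow end",t(151,209,-26.2),t(228,209,-26.2));print("bow -y end top?",t(152,266,-26.2))
print("tip",t(189,20,51.8));print("collar",t(110,128,15.8),t(267,128,15.8))
print("delta tool",W[:3,:3].T@(k-W[:3,3]),W[:3,:3].T@(q.mean(0)-W[:3,3]))
E
```

```text
slot [ 515.986 -177.629   84.   ] plate [ 516.086 -178.036   84.   ]
13.901713165784237 13.461701369962805 48.157591741414336 48.00706857551444
bow end [ 16.902  -2.79  -26.2  ] [ 16.905   4.821 -26.2  ]
bow -y end top? [ 10.55   -2.737 -26.2  ]
tip [ 7.934  1.039 51.8  ]
collar [ 6.457 -9.152 15.8  ] [ 6.465 11.042 15.8  ]
delta tool [ 48.038   7.35  103.091] [ 47.618   7.352 103.09 ]
```

{"method": "send_rows", "body": {"series": [[-1,15,2,0,0,0,0],[-1,35,5,5,0,0,0],[-1,46,6.3,20,0,0,0],[-1,46,6.3,38,0,0,0],[-1,46,6.3,46,0,0,0],[-1,46,6.3,46,0,0,0],[-1,46,6.3,46,0,0,0]]}}

```text
time: 6.45
ee_pos: [515.5, -183.1, 141.8]
orientation: [180.0, 0.0, 103.2]
contact_force: [-0.9, 0.4, -0.7]
finger_gap: 7.9
grip_force: 50.9
```

```bash
python3 - <<'E'
from h import *
s=get_state();im=snapshot("wrist")[:,:,::-1];print(s["time"],s["ee_pos"],s["orientation"],s["contact_force"])
a=cv2.resize(im[90:280,200:380],None,fx=3,fy=3,interpolation=cv2.INTER_CUBIC)
cv2.imwrite("pics/w3.png",cv2.convertScaleAbs(a,alpha=1.6,beta=15))
E
```

```text
6.45 [ 515.524 -183.098  141.84 ] [179.978   0.035 103.231] [-0.907  0.436 -0.697]
```

View pics/w3.png

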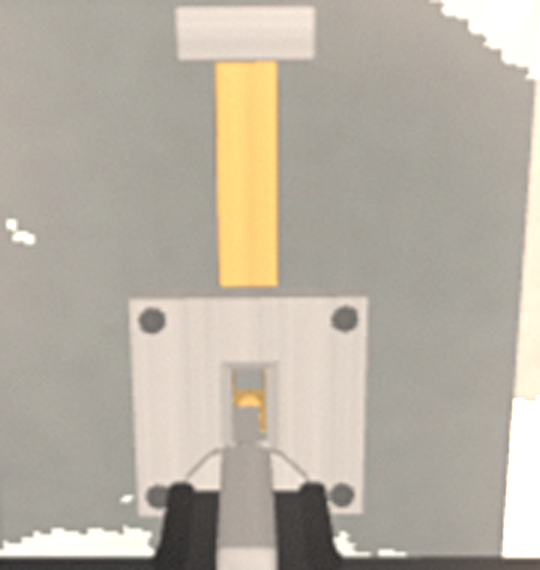

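The slot is centred at column 250 and the blade tip at about 248, so it needs roughly 0.5 mm of lateral shift. The measured pose is also 3 mm short in y. I'll correct both and enter the hole.

{"method": "send_rows", "body": {"series": [[-1,2,0.4,0,0,0,-0.005],[-1,3.1,0.5,0,0,0,-0.005],[-1,3.1,0.5,3,0,0,-0.005],[-1,3.1,0.5,6,0,0,-0.005],[-1,3.1,0.5,10,0,0,-0.005],[-1,3.1,0.5,13,0,0,-0.005],[-1,3.1,0.5,16,0,0,-0.005],[-1,3.1,0.5,16,0,0,-0.005]]}}

```text
time: 7.5
ee_pos: [514.9, -179.2, 125.3]
orientation: [-180.0, -0.0, 103.6]
contact_force: [-0.4, -0.2, -0.2]
finger_gap: 7.4
grip_force: 50.9
```

{"method": "send_rows", "body": {"series": [[-1,0,0,3,0,0,0],[-1,0,0,6,0,0,0],[-1,0,0,9,0,0,0.03],[-1,0,0,12,0,0,-0.03],[-1,0,0,15,0,0,0.03],[-1,0,0,17,0,0,-0.03],[-1,0,0,17,0,0,0]]}}

```text
time: 8.38
ee_pos: [515.8, -179.4, 109.0]
orientation: [179.9, 0.0, 103.4]
contact_force: [0.8, -0.6, 2.4]
finger_gap: 7.6
grip_force: 51.0
```

{"method": "send_rows", "body": {"series": [[-1,0,0,2,0,0,0.03],[-1,0,0,4,0,0,-0.03],[-1,0,0,6,0,0,0.03],[-1,0,0,7,0,0,-0.03],[-1,0,0,8,0,0,0.03],[-1,0,0,8,0,0,-0.03],[-1,0,0,8,0,0,0],[-1,0,0,8,0,0,0]]}}

```text
time: 9.38
ee_pos: [516.0, -179.6, 102.6]
orientation: [179.9, 0.0, 103.5]
contact_force: [-2.9, -0.4, 14.7]
finger_gap: 7.5
grip_force: 51.3
```

{"method": "send_rows", "body": {"series": [[-1,0,0,1,0,0,0.03],[-1,0,0,2,0,0,-0.03],[-1,0,0,2,0,0,0.03],[-1,0,0,2,0,0,0],[-1,0,0,2,0,0,0]]}}

```text
time: 10.0
ee_pos: [516.3, -179.8, 102.6]
orientation: [179.8, -0.0, 103.4]
contact_force: [-7.3, 1.9, 28.0]
finger_gap: 7.4
grip_force: 51.6
```

```bash
python3 - <<'E'
from h import *
s=get_state();im=snapshot("wrist")[:,:,::-1];print(s["time"],s["ee_pos"],s["contact_force"],s["wrist_torque"])
a=cv2.resize(im[130:290,200:380],None,fx=4,fy=3.7,interpolation=cv2.INTER_CUBIC)
cv2.imwrite("pics/w4.png",cv2.convertScaleAbs(a,alpha=1.8,beta=15))
E
```

```text
10.0 [ 516.261 -179.781  102.552] [-7.267  1.933 28.029] [ 0.462  1.768 -0.074]
```

View pics/w4.png

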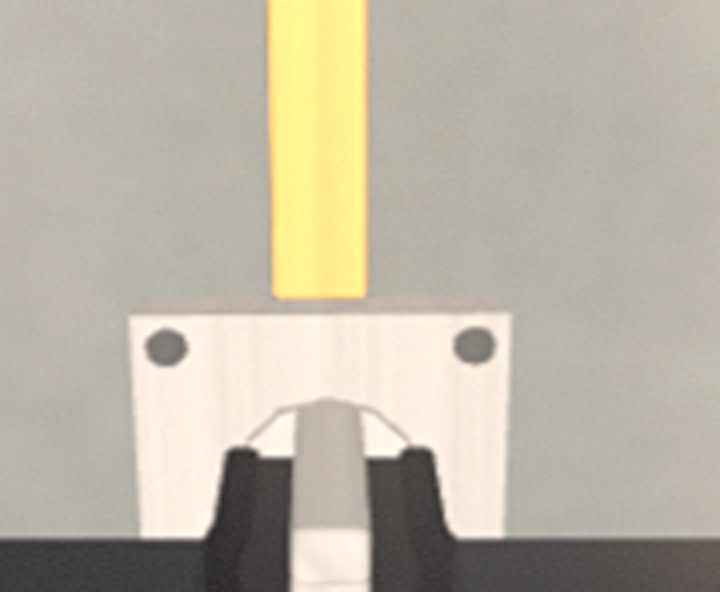

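The collar lies on the plate: the force went from 15 to 28 N with no further travel, so the key is home. Now I'll turn it, keeping the key axis fixed (it sits 1.9 mm along tool x from the TCP).

{"method": "send_rows", "body": {"series": [[-1,0,0,-0.6,0,0,0],[-1,0,-0.3,-0.6,0,0,0.15],[-1,0.1,-0.6,-0.6,0,0,0.3],[-1,0.2,-0.8,-0.6,0,0,0.45],[-1,0.3,-1.1,-0.6,0,0,0.6],[-1,0.5,-1.3,-0.6,0,0,0.75],[-1,0.7,-1.5,-0.6,0,0,0.9],[-1,0.7,-1.5,-0.6,0,0,0.9]]}}

```text
time: 11.05
ee_pos: [514.5, -179.5, 102.6]
orientation: [179.9, -0.1, 51.8]
contact_force: [-6.6, 1.7, 25.2]
finger_gap: 7.7
grip_force: 51.4
```

{"method": "send_rows", "body": {"series": [[-1,0,-0.3,0,0,0,0.15],[-1,0.1,-0.6,0,0,0,0.3],[-1,0.2,-0.8,0,0,0,0.45],[-1,0.3,-1.1,0,0,0,0.6],[-1,0.5,-1.3,0,0,0,0.75],[-1,0.6,-1.4,0,0,0,0.83],[-1,0.6,-1.4,0,0,0,0.83],[-1,0.6,-1.4,0,0,0,0.83],[-1,0.6,-1.4,0,0,0,0.83]]}}

```text
time: 12.18
ee_pos: [513.7, -178.1, 102.6]
orientation: [-179.9, -0.1, 4.4]
contact_force: [-7.8, 1.7, 27.3]
finger_gap: 7.2
grip_force: 51.4
```

```bash
python3 - <<'E'
from h import *
s=get_state();im=snapshot("top")[:,:,::-1];print(s["time"],s["ee_pos"],s["orientation"],s["contact_force"],s["wrist_torque"],s["joints"])
im2=snapshot("wrist")[:,:,::-1]
a=cv2.resize(im2,(400,300));b=cv2.resize(im[200:275,320:420],(400,300),interpolation=cv2.INTER_CUBIC)
cv2.imwrite("pics/w5.png",np.hstack([a,b]))
E
```

```text
12.175 [ 513.737 -178.142  102.572] [-179.937   -0.108    4.361] [-7.803  1.675 27.31 ] [0.354 1.931 0.201] [-29.762  15.895  52.878 108.69  -14.404  62.249 -56.799]
```

View pics/w5.png

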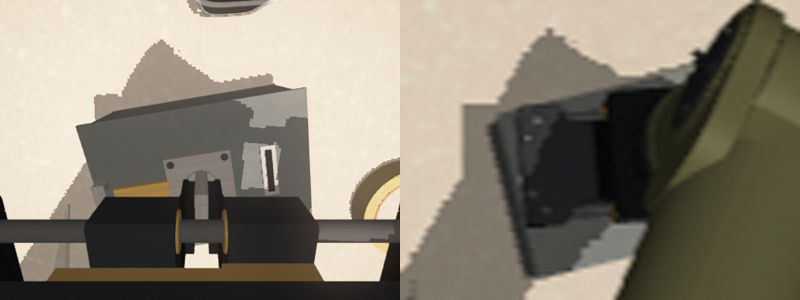

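{"method": "send_rows", "body": {"series": [[-1,0,-0.1,0,0,0,0.04],[-1,0,-0.1,0,0,0,0.04],[-1,0,-0.1,0,0,0,0.04],[-1,0,-0.1,0,0,0,0.04],[-1,0,-0.1,0,0,0,0.04]]}}

```text
time: 12.9
ee_pos: [513.7, -178.1, 102.6]
orientation: [-179.9, -0.1, 2.1]
contact_force: [-7.3, 2.6, 27.2]
finger_gap: 7.4
grip_force: 51.4
```

```bash
python3 - <<'E'
from h import *
s=get_state();print(s["time"],s["ee_pos"],s["orientation"],s["contact_force"],s["wrist_torque"])
im=snapshot("wrist")[:,:,::-1]
cv2.imwrite("pics/w6.png",cv2.resize(cv2.convertScaleAbs(im[190:330,120:380],alpha=1.5,beta=10),None,fx=3,fy=3,interpolation=cv2.INTER_CUBIC)[:,:780])
E
```

```text
12.9 [ 513.726 -178.126  102.588] [-179.939   -0.105    2.072] [-7.291  2.649 27.175] [0.403 1.862 0.177]
```

View pics/w6.png

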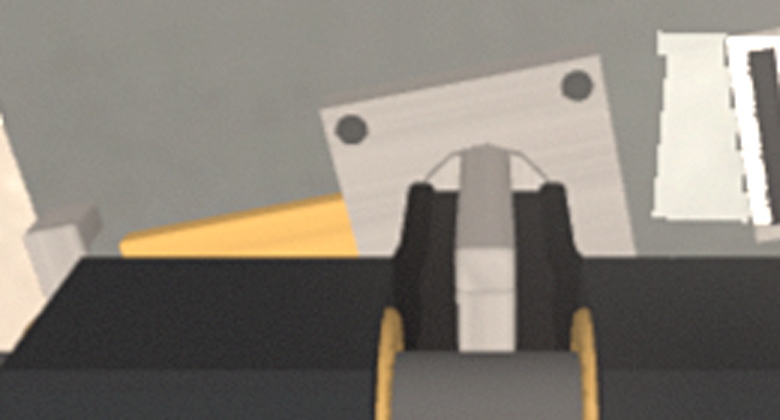

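The bolt end is drawn clear of the keeper, with the bolt's visible length down from about 49 to 38 mm. The bow is still square in the pads and the collar is on the plate. I'll add a small margin and hold.

{"method": "send_rows", "body": {"series": [[-1,0,-0.1,0,0,0,0.05],[-1,0,-0.1,0,0,0,0.05],[-1,0,-0.1,0,0,0,0.05],[-1,0,-0.1,0,0,0,0.05],[-1,0,-0.1,0,0,0,0.05],[-1,0,-0.1,0,0,0,0.05]]}}

```text
time: 13.7
ee_pos: [513.7, -178.0, 102.6]
orientation: [-179.9, -0.1, -0.8]
contact_force: [-6.6, 2.4, 27.9]
finger_gap: 7.2
grip_force: 51.4
```

```bash
python3 - <<'E'
from h import *
s=get_state();print(s["time"],s["ee_pos"],s["orientation"],s["contact_force"],s["wrist_torque"],s["grip_force"])
finish_job()
E
```

```text
13.7 [ 513.722 -178.033  102.58 ] [-179.939   -0.1     -0.768] [-6.559  2.385 27.878] [0.412 1.861 0.379] 51.4350933622336
the job is handed in; nothing more can be done
```

I handed the job in at 13.7 s: the oblong-bowed key is fully home in the tip box, turned a quarter turn clockwise and still gripped, with the bolt seen drawn clear of its keeper; the lock angle had no direct readout and no verdict came back.

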